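Point out the blown capacitor and its spare

TASK

Record the blown part for the repair log: press the button on the record box, then point at the capacitor on the chassis whose top has bulged, keeping the fingertips still about 3 cm above the middle of its top for at least two seconds. Then point in the same way at the loose spare in the tray that is as wide as it, and finish there, still pointing and touching nothing. Do not touch any of the capacitors, and leave everything else on the bench where it is.

Things in the scene. Friction and masses are not known exactly. Their poses are not given: they have to be found in the camera images.
- record (a joint): travel of the round grey push button on the record box: 0 released, 0.006 m fully down (pressed straight down against a spring, 1.2 N at the start, 4 N at full travel); it counts as pressed beyond 0.004 m and springs back by itself
- record_top (a point): middle of the top face of that button (32 mm across, in a black housing); z axis up. It is the only button on the small grey record box (60 x 90 x 35 mm, fixed to the bench), which stands in front of the tray, on the robot's right
- chassis: opened chassis, fixed: aluminium box 200 x 280 x 60 mm, green circuit board on top; along its far edge a transformer and heat sink up to 100 mm and a panel up to 85 mm above the bench; origin at the centre of its underside, x away from the robot. Three fixed can capacitors stand on it 90 mm apart in a row along its y, about 30 mm nearer the robot than its middle, in any order
- tray: grey tray 100 x 270 mm, walls 18 mm high, floor 4 mm thick, fixed to the bench; origin at the centre of its underside. The three loose spare can capacitors stand upright in it, 85 mm apart in a row along its y axis, in any order
- can_bulged: can capacitor standing fixed on the chassis, black sleeve, aluminium top, 44 mm across and 60 mm tall overall: a 50 mm cylinder plus a 10 mm swollen dome on top; origin at the centre of its underside, z up
- can_tall: can capacitor standing fixed on the chassis, black sleeve, aluminium top, 28 mm across, 60 mm tall, flat top; origin at the centre of its underside, z up
- can_small: can capacitor standing fixed on the chassis, black sleeve, aluminium top, 28 mm across, 38 mm tall, flat top; origin at the centre of its underside, z up
- spare_wide: loose spare can capacitor standing in the tray, black sleeve, aluminium top, 44 mm across, 50 mm tall, flat top; the same width as the bulged one; origin at the centre of its underside, z up
- spare_tall: loose spare can capacitor standing in the tray, black sleeve, aluminium top, 28 mm across, 60 mm tall, flat top; origin at the centre of its underside, z up
- spare_small: loose spare can capacitor standing in the tray, black sleeve, aluminium top, 28 mm across, 38 mm tall, flat top; origin at the centre of its underside, z up
- can_bulged_top (a point): highest point, on the axis, of the bulged capacitor's domed top; z up
- spare_wide_top (a point): centre of the flat top of the wide spare capacitor; z up
- screwdriver: loose screwdriver with a black handle, about 200 mm long, lying between chassis and tray; origin under its middle
- spool: loose solder spool, 60 mm across, 42 mm tall, upright beyond the tray; origin at the centre of its underside
- jar: loose glass jar with a steel cap, 52 mm across, 65 mm tall, beyond the chassis and tray; origin at the centre of its underside
- meter: loose hand multimeter lying face up, 170 x 85 x 41 mm, beyond the tray; origin at the centre of its underside
- mug: white mug, 76 mm across, 90 mm tall, to the robot's right of the tray; origin at the centre of its underside

How it is judged:
By the outcome, as a careful person would: the job done as asked, in the order asked, and still so for the second after the job is handed in, with the robot touching nothing.
It also fails if it takes over 45 s, if anything falls off the work surface, if the arm or the gripper's body presses on something with over 40 N, if the wrist force passes 120 N, or if a joint passes its speed limit or range.

ROBOT

A 6-joint arm with a two-finger parallel gripper is mounted at the origin on the work surface. World frame = base frame: x ahead of the robot, y to its left, z up, the work surface at z = 0. Lengths are in m, angles in rad, forces in N, time in s.
With the tool pointing down it reaches from about 0.325 to 0.85 m from the base axis. Payload 4.4 kg.
Tool frame: the origin (TCP) lies between the finger pads, 19 mm behind the fingertips; this is the grasp point; z points along the fingers, y is the line along which they close (so a half turn about z gives the same grasp; the last joint's range is limited). The gripper opens to 94 mm and grips with 3 to 60 N. Pads are 16 mm wide; open, the fingers measure 119 mm over their backs; the gripper's body (75 mm by 177 mm) begins 78 mm behind the grasp point.
Start: joints at [1.075, 0.207, 1.542, -0, 1.393, -0.15], TCP at [0.194, 0.541, 0.224] pointing down, gripper open.
Joint ranges: [-2.73, 2.73], [-0.86, 2.22], [0.23, 2.46], [-1.11, 4.25], [0.08, 2.63], [-2.82, 2.82]. Speed limits (rad/s): [2.79, 2.79, 3.14, 3.14, 3.14, 3.14].

INTERFACE

Orientations are given as a unit quaternion [w, x, y, z].
In Python, from plant import r, camera, sign_off gives the robot as it stands.
- The arm moves only by the shell command python3 -m jog 'ROWS' [OPENING] [FORCE]. ROWS is JSON, a list that holds one entry, the list of rows, each a list of 6 numbers: the shift along the tool's x, y, z normalised to -1 to 1, where 1 is 500 mm, then the turn, a rotation vector about the tool's x, y, z normalised to -1 to 1, where 1 is 180 degrees. In form: [[[x, y, z, ax, ay, az], ...]]. A call has 1 to 12 rows; each row shifts and turns the commanded pose from where the row before left it, along the tool's axes as they then stand; what a row does not reach is not made up. A row lasts 1/10 s, in which the tool goes at most 50 mm and 8.59 degrees, less where a joint would pass 70% of its speed; a pose out of reach is approached as far as the arm can. A call with a number of a shift or a turn outside -1 to 1 is refused whole. A call with a gripper value outside its range is refused whole. OPENING is the opening, from -1 (shut) to 1 (fully open), set as the call begins (- or left out, the last holds). The fingers move at their own pace and stop on an object; FORCE is the grip in N (left out, the last holds). Time passes only in rows, so rows that do not move let the fingers close. It gives the time, the measured TCP pose, the force, the opening and the grip force at its end, in the units of the state.
- r.observe(): the state, without advancing time (a new reading comes with each control period).
- camera(name): name is "scene" or "top"; returns a dict with "img" (400x640x3 uint8, red, green, blue), "fov_y" (degrees; the focal length in pixels is half the picture's height over the tangent of half this angle, whatever the lens; pixels are square), "cx", "cy" (the principal point, pixels), "R" (3x3) and "t" (3): a world point X has camera coordinates R X + t. Camera axes: x right, y down, z forward; pixel columns grow to the right and rows downward; lengths in m; the calibration is good to about 2 mm. A picture is of the moment at which its call begins. There is no depth.
- sign_off(): hands the job in; it is judged then, once.
The state is a dict: "t": time; "q": joint angles; "joint_vel": joint speeds; "effort": joint torques, N m; "tcp_pos": TCP position; "tool_rot": TCP orientation; "wrist_force": force on the tool from outside, world axes, zero at the start; "wrist_torque": the same for the moment, N m; "grip_width": finger opening in m; "finger_force": force on a finger pad.
Only numpy, scipy, OpenCV 4.12 (cv2) and the standard library are available. Lean on these libraries where they do the work, as an engineer would, in place of code of your own. Each camera call takes 0.05 s, during which the arm holds its last target. There are 200 camera calls.

## Working session

There is one attempt and no reset: what is moved stays moved. The work goes in short steps, Python scripts to look and compute and a shell command to move; the robot and the scene stay as the last step left them, time stands still between calls to the robot, and variables do not carry over. Pictures are saved under pics/ and viewed, at most 10 in all, crops included, and the job is handed in when it is done.

```bash
mkdir -p pics; python3 - <<'E'
from plant import r,camera
import cv2,numpy as np
for n in("scene","top"):
    c=camera(n); cv2.imwrite(f"pics/{n}0.png",c["img"][:,:,::-1]); print(n,c["fov_y"],c["cx"],c["cy"],np.round(c["R"],3).tolist(),np.round(c["t"],3))
s=r.observe(); print(s["t"],s["tcp_pos"],s["tool_rot"],s["grip_width"])
E
```

```text
scene 42.03966202885399 324.2265575165288 204.59730377737145 [[0.671, 0.741, 0.018], [0.404, -0.345, -0.847], [-0.621, 0.576, -0.531]] [-0.356 -0.181  1.984]
top 56.6624575693784 321.4880728822004 204.02141032866476 [[-0.03, -1.0, 0.0], [-0.997, 0.03, -0.077], [0.077, -0.003, -0.997]] [-0.051  0.598  1.288]
0.1 [0.19405629 0.54054807 0.22322699] [-3.03774521e-04  1.71564949e-01  9.85172306e-01 -9.50007276e-04] 0.09386641629172335
```

View pics/scene0.png

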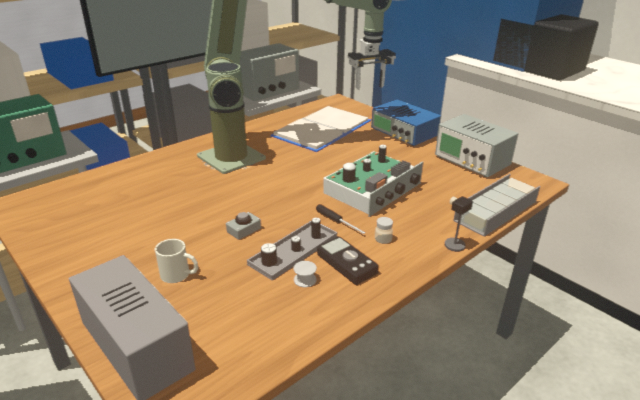

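View pics/top0.png

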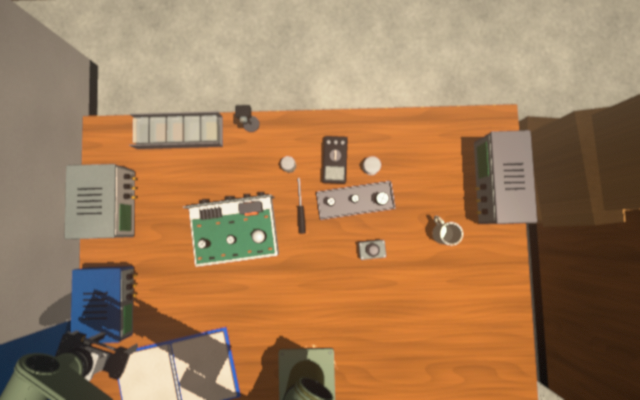

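The scene shows the record box at about (243,223), tray (293,248), and chassis (373,180). In the top view, the wide chassis can is at (259,236), the wide spare at (381,198), and the button at (373,250). I'll enlarge these.

```bash
python3 - <<'E'
import cv2,numpy as np
s=cv2.imread("pics/scene0.png");t=cv2.imread("pics/top0.png")
def crop(im,x,y,w,h,k):
    o=cv2.resize(im[y:y+h,x:x+w],None,fx=k,fy=k,interpolation=cv2.INTER_CUBIC)
    for i in range(0,w,10):
        cv2.line(o,(i*k,0),(i*k,12 if (x+i)%20==0 else 5),(0,255,255),1)
        if (x+i)%20==0: cv2.putText(o,str(x+i),(i*k,22),0,.35,(0,255,255),1)
    for i in range(0,h,10):
        cv2.line(o,(0,i*k),(5,i*k),(0,255,255),1)
        if (y+i)%20==0: cv2.putText(o,str(y+i),(6,i*k+4),0,.35,(0,255,255),1)
    return o
cv2.imwrite("pics/s1.png",crop(s,220,130,200,150,4))
cv2.imwrite("pics/t1.png",crop(t,180,170,220,100,3) if 0 else cv2.resize(crop(t,240,180,160,90,5),(800,450)))
E
```

```text
(no output)
```

View pics/s1.png

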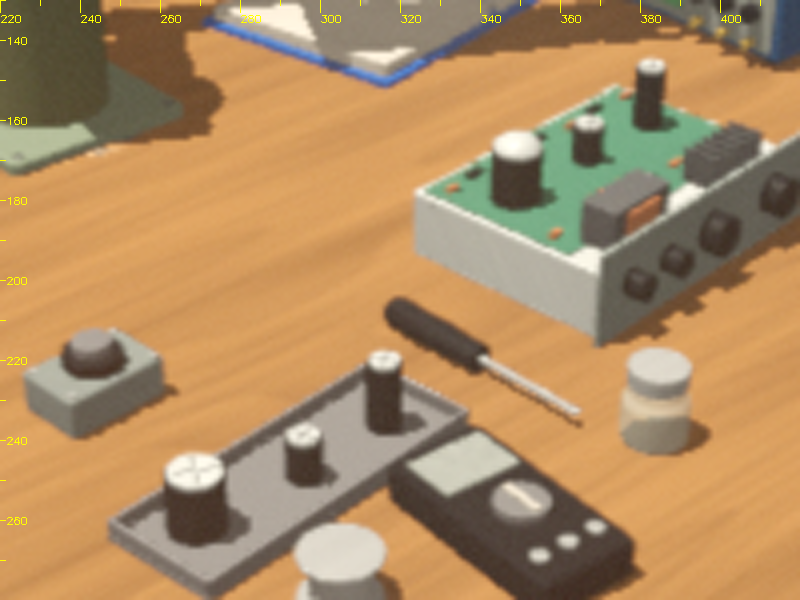

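View pics/t1.png

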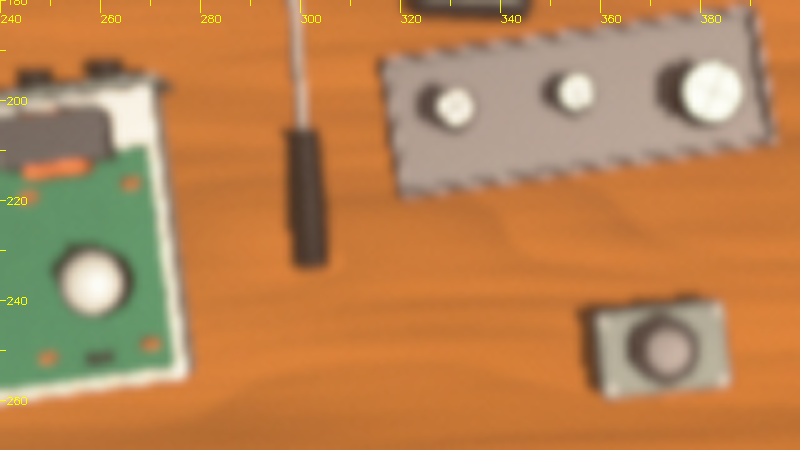

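The crops give these pixel positions as scene / top:
- Button: (243,214.5) / (373.4,250.2)
- Domed can: (349.2,165) / (259,236.4)
- Wide spare: (268.8,247.8) / (382.4,198.4)
- Tall spare: (316,219) / (331,201.4)

Next I'll triangulate.

```bash
cat > h.py <<'E'
import numpy as np
from plant import camera
def P(c):
    f=200/np.tan(np.radians(c["fov_y"])/2)
    return np.array([[f,0,c["cx"]],[0,f,c["cy"]],[0,0,1]])@np.c_[c["R"],np.array(c["t"])]
E
python3 - <<'E'
from h import *
import cv2
S,T=P(camera("scene")),P(camera("top"))
pts=dict(button=((243,214.5),(373.4,250.2)),bulged=((349.2,165),(259,236.4)),wide=((268.8,247.8),(382.4,198.4)),
 stall=((316,219.5),(331,201.4)),ssmall=((296,238.5),(355,198.4)))
for n,(a,b) in pts.items():
    X=cv2.triangulatePoints(S,T,np.array(a,float),np.array(b,float))[:,0];X/=X[3]
    e=[np.round((M@X)[:2]/(M@X)[2]-p,1) for M,p in((S,a),(T,b))]
    print(n,X[:3].round(4),e)
E
```

```text
button [ 0.4316 -0.2396  0.0547] [array([-0.4, -0. ]), array([-0.5, -0.4])]
bulged [0.4914 0.1405 0.1153] [array([-0.5,  0. ]), array([-0.7, -0.6])]
wide [ 0.6089 -0.2782  0.0506] [array([-0.5, -0. ]), array([-0.6, -0.5])]
stall [ 0.6023 -0.1004  0.0626] [array([-0.3,  0. ]), array([-0.4, -0.3])]
ssmall [ 0.6124 -0.1849  0.0397] [array([-0.4, -0. ]), array([-0.5, -0.4])]
```

The heights agree with the text to within 5 mm (0.115 against 0.120, 0.051 against 0.054, 0.055 on the button), and residuals are about 0.5 px. I'll close the fingers and move clear toward the button.

```bash
python3 -m jog '[[[-0.065,-0.028,0,0,0,0],[-0.065,-0.028,0,0,0,0],[-0.065,-0.028,0,0,0,0],[-0.065,-0.028,0,0,0,0],[-0.065,-0.028,0,0,0,0],[-0.065,-0.028,0,0,0,0],[-0.065,-0.028,0,0,0,0],[-0.065,-0.028,0,0,0,0],[-0.065,-0.028,0,0,0,0],[-0.065,-0.028,0,0,0,0],[0,0,0,0,0,0]]]' -1 10
cat >> h.py <<'E'
from plant import r
from scipy.spatial.transform import Rotation as Ro
def go(p):
    s=r.observe(); R=Ro.from_quat(s["tool_rot"],scalar_first=True)
    d=np.array(p)-s["tcp_pos"]; print("t",s["t"],"tcp",np.round(s["tcp_pos"],4),"F",np.round(s["wrist_force"],2),"w",s["grip_width"],"tool units",(R.inv().apply(d)/.5).round(4),"zaxis",R.as_matrix()[:,2].round(3))
E
python3 -c "
from h import *
go([.4316,-.2396,.14])"
```

```text
t: 1.3
tcp_pos: [0.4556, 0.2968, 0.2241]
tool_rot: [0.001, 0.174, 0.985, -0.0]
wrist_force: [-0.3, -0.2, 0.1]
grip_width: 0.0095
finger_force: 0.0
t 1.3 tcp [0.4556 0.2968 0.2241] F [-0.35 -0.17  0.13] w 0.009450883616094025 tool units [-0.3223 -1.0242  0.1693] zaxis [ 0.001 -0.001 -1.   ]
```

```bash
python3 -m jog '[[[-0.027,-0.085,0,0,0,0],[-0.027,-0.085,0,0,0,0],[-0.027,-0.085,0,0,0,0],[-0.027,-0.085,0,0,0,0],[-0.027,-0.085,0,0,0,0],[-0.027,-0.085,0,0,0,0],[-0.027,-0.085,0,0,0,0],[-0.027,-0.085,0,0,0,0],[-0.027,-0.085,0,0,0,0],[-0.027,-0.085,0,0,0,0],[-0.027,-0.085,0,0,0,0],[-0.027,-0.085,0,0,0,0]]]'
python3 -m jog '[[[0,0,0.06,0,0,0],[0,0,0.06,0,0,0],[0,0,0.06,0,0,0],[0,0,0.04,0,0,0],[0,0,0,0,0,0],[0,0,0,0,0,0]]]'
python3 - <<'E'
from h import *
import cv2
go([.4316,-.2396,.074])
S,T=camera("scene"),camera("top")
a=cv2.resize(S["img"][170:250,200:290],None,fx=5,fy=5,interpolation=2); b=cv2.resize(T["img"][210:290,340:410],None,fx=5,fy=5,interpolation=2)
cv2.imwrite("pics/b1.png",np.hstack([a,b])[:,:,::-1])
E
```

```text
t: 2.5
tcp_pos: [0.4328, -0.236, 0.2242]
tool_rot: [0.0, 0.171, 0.985, 0.0]
wrist_force: [0.5, -0.0, 0.3]
grip_width: 0.0006
finger_force: 0.0
t: 3.1
tcp_pos: [0.4332, -0.2346, 0.1144]
tool_rot: [-0.0, 0.171, 0.985, 0.0]
wrist_force: [0.4, -0.7, 0.7]
grip_width: 0.0004
finger_force: 0.0
t 3.1 tcp [ 0.4332 -0.2346  0.1144] F [ 0.4  -0.71  0.75] w 0.00035764104179127765 tool units [-0.0004 -0.0105  0.0808] zaxis [-0.     0.001 -1.   ]
```

View pics/b1.png

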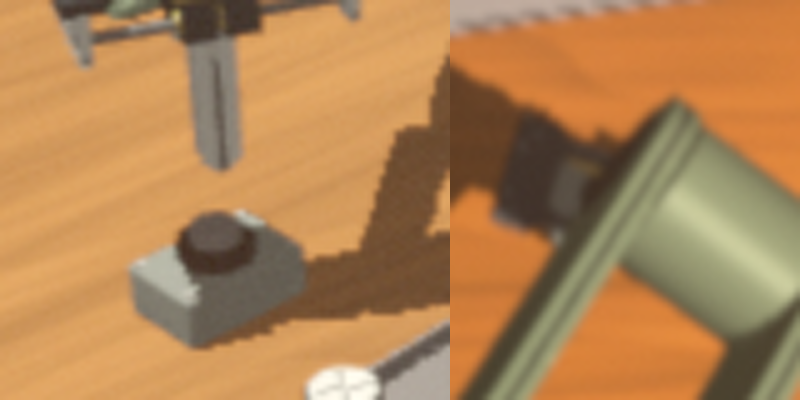

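The scene crop shows the tips (about (243.8,203.6)) above the button. I'll shift 5 mm in y and then press.

```bash
python3 -m jog '[[[0,-0.01,0.02,0,0,0],[0,0,0.02,0,0,0],[0,0,0.02,0,0,0],[0,0,0.014,0,0,0],[0,0,0.006,0,0,0],[0,0,0.004,0,0,0],[0,0,0,0,0,0],[0,0,0,0,0,0]]]'
python3 -c "
from h import *
go([.4316,-.2396,.068])"
```

```text
t: 4.0
tcp_pos: [0.4313, -0.2398, 0.0725]
tool_rot: [-0.0, 0.171, 0.985, 0.0]
wrist_force: [-0.7, 1.5, 3.0]
grip_width: 0.0004
finger_force: 1.3
t 4.0 tcp [ 0.4313 -0.2398  0.0725] F [-0.74  1.52  2.99] w 0.00038703543719953784 tool units [-0.0005  0.0007  0.0089] zaxis [-0.  0. -1.]
```

```bash
python3 -m jog '[[[0,0,0.002,0,0,0],[0,0,0.001,0,0,0],[0,0,0,0,0,0],[0,0,0,0,0,0]]]'; python3 -m jog '[[[0,0,0.001,0,0,0],[0,0,0.001,0,0,0],[0,0,0,0,0,0],[0,0,0,0,0,0]]]'
```

```text
t: 4.4
tcp_pos: [0.4315, -0.24, 0.071]
tool_rot: [0.0, 0.172, 0.985, -0.0]
wrist_force: [-1.4, 0.4, 2.9]
grip_width: 0.0007
finger_force: 1.7
t: 4.8
tcp_pos: [0.4315, -0.24, 0.0701]
tool_rot: [0.0, 0.172, 0.985, -0.0]
wrist_force: [-2.3, 0.7, 5.7]
grip_width: 0.0008
finger_force: 2.6
```

```bash
python3 -m jog '[[[0,0,0.001,0,0,0],[0,0,0,0,0,0],[0,0,0,0,0,0]]]'; python3 -m jog '[[[0,0,-0.02,0,0,0],[0,0,-0.06,0,0,0],[0,0,-0.08,0,0,0],[0,0,-0.08,0,0,0],[0,0,-0.06,0,0,0],[0,0,0,0,0,0]]]'
python3 -c "
from h import *
go([.4914,.1405,.1665])"
```

```text
t: 5.1
tcp_pos: [0.4316, -0.2401, 0.07]
tool_rot: [0.0, 0.172, 0.985, -0.0]
wrist_force: [-2.3, 2.2, 7.3]
grip_width: 0.0003
finger_force: 4.0
t: 5.7
tcp_pos: [0.4343, -0.2423, 0.2249]
tool_rot: [0.005, 0.172, 0.985, -0.003]
wrist_force: [0.4, 0.3, 0.9]
grip_width: 0.0
finger_force: 0.0
t 5.7 tcp [ 0.4343 -0.2423  0.2249] F [0.38 0.28 0.86] w 4.858556005959795e-05 tool units [0.1526 0.7596 0.1121] zaxis [ 0.009 -0.008 -1.   ]
```

The button bottomed out at 7.3 N, past its 4 N full travel. Next is the bulged can.

```bash
python3 -m jog '[[[0.013,0.069,0,0,0,0],[0.013,0.069,0,0,0,0],[0.013,0.069,0,0,0,0],[0.013,0.069,0,0,0,0],[0.013,0.069,0,0,0,0],[0.013,0.069,0,0,0,0],[0.013,0.069,0,0,0,0],[0.013,0.069,0,0,0,0],[0.013,0.069,0,0,0,0],[0.013,0.069,0,0,0,0],[0.013,0.069,0,0,0,0],[0,0,0,0,0,0]]]'
python3 - <<'E'
from h import *
import cv2
go([.4914,.1405,.1675])
S,T=camera("scene"),camera("top")
print((P(S)@[.4914,.1405,.148,1]))
a=cv2.resize(S["img"][110:190,310:400],None,fx=5,fy=5,interpolation=2); b=cv2.resize(T["img"][190:270,230:300],None,fx=5,fy=5,interpolation=2)
cv2.imwrite("pics/c1.png",np.hstack([a,b])[:,:,::-1])
E
```

```text
t: 6.9
tcp_pos: [0.4917, 0.1447, 0.2177]
tool_rot: [-0.001, 0.169, 0.986, 0.0]
wrist_force: [0.2, 0.4, 0.5]
grip_width: 0.0003
finger_force: 0.0
t 6.9 tcp [0.4917 0.1447 0.2177] F [0.22 0.42 0.54] w 0.00033906635832959853 tool units [-0.0025 -0.0082  0.1004] zaxis [-0.002  0.001 -1.   ]
[587.11446058 262.42166201   1.68149225]
```

View pics/c1.png

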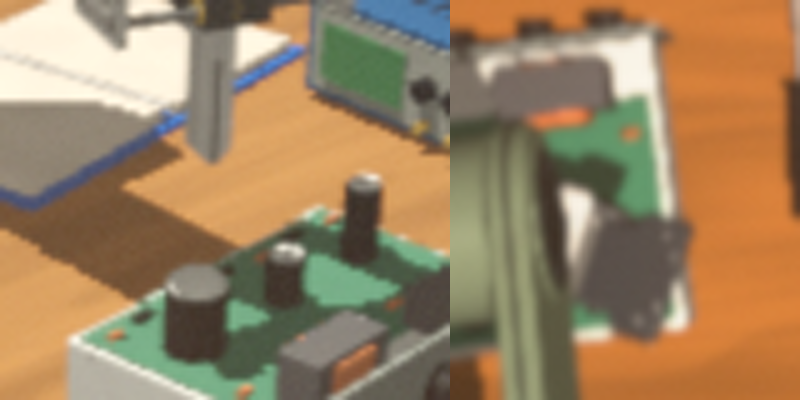

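The tip (at px (352,142)) is just above the dome (at (349.6,165)), with about 4 mm of y to take out. I'll correct and descend.

```bash
python3 -m jog '[[[-0.001,-0.004,0.02,0,0,0],[-0.001,-0.004,0.03,0,0,0],[0,0,0.03,0,0,0],[0,0,0.02,0,0,0],[0,0,0,0,0,0],[0,0,0,0,0,0]]]'
python3 - <<'E'
from h import *
import cv2
go([.4914,.1405,.1675])
S,T=camera("scene"),camera("top")
a=cv2.resize(S["img"][130:190,320:390],None,fx=8,fy=8,interpolation=2)
cv2.imwrite("pics/c2.png",a[:,:,::-1])
for z in (.148,.12):
  x=P(S)@np.r_[.4914,.1405,z,1]; print(x[:2]/x[2])
E
```

```text
t: 7.6
tcp_pos: [0.4918, 0.1367, 0.169]
tool_rot: [-0.0, 0.172, 0.985, -0.0]
wrist_force: [-0.3, 0.4, 0.1]
grip_width: 0.0008
finger_force: 0.0
t 7.6 tcp [0.4918 0.1367 0.169 ] F [-0.28  0.44  0.13] w 0.0007883253433940557 tool units [0.0034 0.0069 0.0031] zaxis [-0. -0. -1.]
[349.16275169 156.06474676]
[348.78708525 163.76801934]
```

View pics/c2.png

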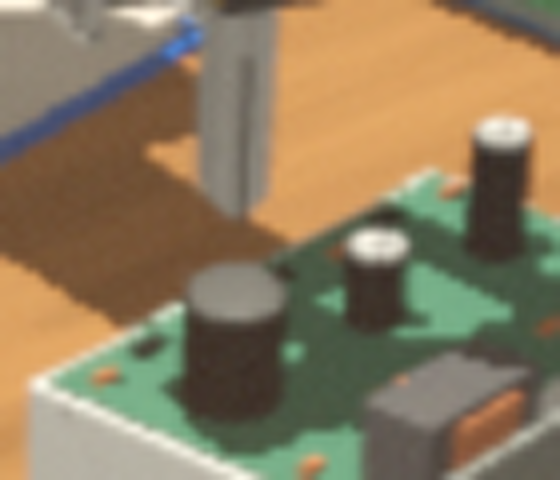

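The tip (349.6,156.9) is in line above the dome's axis (column 349.5). I'll split the 3.6 mm disagreement between the two views with a 2 mm shift, then dwell.

```bash
Z='x'; python3 -m jog '[[[0.002,0.004,0,0,0,0],[0,0,0,0,0,0],[0,0,0,0,0,0],[0,0,0,0,0,0],[0,0,0,0,0,0],[0,0,0,0,0,0],[0,0,0,0,0,0],[0,0,0,0,0,0],[0,0,0,0,0,0],[0,0,0,0,0,0],[0,0,0,0,0,0],[0,0,0,0,0,0]]]'
python3 -m jog '[[[0,0,0,0,0,0],[0,0,0,0,0,0],[0,0,0,0,0,0],[0,0,0,0,0,0],[0,0,0,0,0,0],[0,0,0,0,0,0],[0,0,0,0,0,0],[0,0,0,0,0,0],[0,0,0,0,0,0],[0,0,0,0,0,0],[0,0,0,0,0,0],[0,0,0,0,0,0]]]'
python3 -m jog '[[[0,0,0,0,0,0],[0,0,0,0,0,0],[0,0,0,0,0,0],[0,0,0,0,0,0],[0,0,0,0,0,0],[0,0,0,0,0,0],[0,0,0,0,0,0],[0,0,0,0,0,0],[0,0,0,0,0,0]]]'
python3 -m jog '[[[0,0,-0.03,0,0,0],[0,0,-0.05,0,0,0],[0,0,-0.04,0,0,0],[0,0,0,0,0,0],[0,0,0,0,0,0]]]'
python3 -c "
from h import *
go([.6089,-.2782,.122])"
```

```text
t: 8.9
tcp_pos: [0.4916, 0.1396, 0.1692]
tool_rot: [0.0, 0.172, 0.985, -0.0]
wrist_force: [0.4, 0.6, -0.1]
grip_width: 0.0001
finger_force: 0.0
t: 10.1
tcp_pos: [0.4916, 0.1395, 0.1692]
tool_rot: [-0.0, 0.172, 0.985, -0.0]
wrist_force: [0.5, 1.1, -0.5]
grip_width: -0.0001
finger_force: 0.0
t: 11.0
tcp_pos: [0.4916, 0.1395, 0.1692]
tool_rot: [-0.0, 0.172, 0.985, -0.0]
wrist_force: [0.7, 0.2, -0.7]
grip_width: 0.0005
finger_force: 0.0
t: 11.5
tcp_pos: [0.4917, 0.1395, 0.2291]
tool_rot: [0.0, 0.172, 0.985, 0.0]
wrist_force: [0.4, -0.6, 0.3]
grip_width: 0.0005
finger_force: 0.0
t 11.5 tcp [0.4917 0.1395 0.2291] F [ 0.41 -0.56  0.29] w 0.00047230886723307773 tool units [-0.503  -0.707   0.2143] zaxis [ 0.001  0.    -1.   ]
```

```bash
python3 -m jog '[[[-0.0457,-0.0643,0,0,0,0],[-0.0457,-0.0643,0,0,0,0],[-0.0457,-0.0643,0,0,0,0],[-0.0457,-0.0643,0,0,0,0],[-0.0457,-0.0643,0,0,0,0],[-0.0457,-0.0643,0,0,0,0],[-0.0457,-0.0643,0,0,0,0],[-0.0457,-0.0643,0,0,0,0],[-0.0457,-0.0643,0,0,0,0],[-0.0457,-0.0643,0,0,0,0],[-0.0457,-0.0643,0,0,0,0],[0,0,0,0,0,0]]]'
python3 -m jog '[[[0,0,0.04,0,0,0],[0,0,0.05,0,0,0],[0,0,0.05,0,0,0],[0,0,0.03,0,0,0],[0,0,0.02,0,0,0],[0,0,0.01,0,0,0],[0,0,0,0,0,0],[0,0,0,0,0,0],[0,0,0,0,0,0]]]'
python3 - <<'E'
from h import *
import cv2
go([.6089,-.2782,.122])
S=camera("scene")
a=cv2.resize(S["img"][210:280,235:305],None,fx=8,fy=8,interpolation=2)
cv2.imwrite("pics/d1.png",a[:,:,::-1])
E
```

```text
t: 12.7
tcp_pos: [0.6078, -0.2827, 0.2259]
tool_rot: [-0.002, 0.174, 0.985, -0.0]
wrist_force: [-0.6, -0.1, 0.3]
grip_width: 0.0005
finger_force: 0.0
t: 13.6
tcp_pos: [0.6095, -0.2787, 0.1308]
tool_rot: [0.001, 0.172, 0.985, -0.0]
wrist_force: [-0.2, -0.0, -0.7]
grip_width: 0.0002
finger_force: 0.0
t 13.6 tcp [ 0.6095 -0.2787  0.1308] F [-0.23 -0.02 -0.7 ] w 0.00019276319595755317 tool units [0.0015 0.0006 0.0175] zaxis [ 0.002 -0.001 -1.   ]
```

View pics/d1.png

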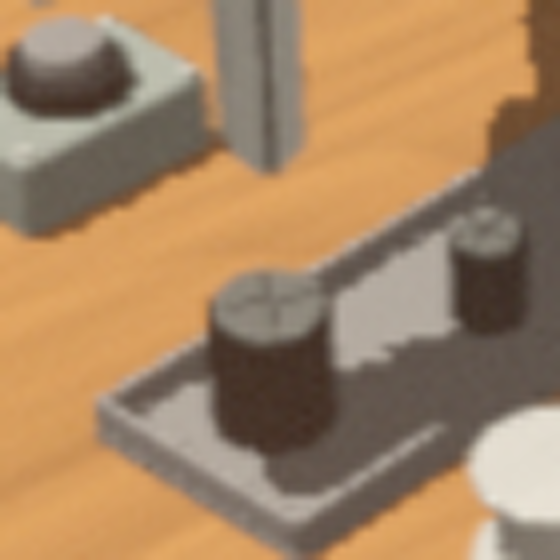

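The tips (268.6,231) line up over the wide spare's cross (268.9,248). They're about 58 mm above its top, so I'll lower 28 mm.

```bash
python3 -m jog '[[[0.001,0,0.015,0,0,0],[0,0,0.015,0,0,0],[0,0,0.015,0,0,0],[0,0,0.01,0,0,0],[0,0,0,0,0,0],[0,0,0,0,0,0],[0,0,0,0,0,0],[0,0,0,0,0,0]]]'
python3 - <<'E'
from h import *
import cv2
go([.6089,-.2782,.103])
S=camera("scene")
a=cv2.resize(S["img"][210:280,235:305],None,fx=8,fy=8,interpolation=2)
cv2.imwrite("pics/d2.png",a[:,:,::-1])
E
```

```text
t: 14.45
tcp_pos: [0.6085, -0.2783, 0.1023]
tool_rot: [0.0, 0.172, 0.985, -0.0]
wrist_force: [0.3, 0.4, 0.2]
grip_width: 0.0007
finger_force: 0.0
t 14.45 tcp [ 0.6085 -0.2783  0.1023] F [0.29 0.42 0.24] w 0.0007491091449675462 tool units [-0.0007  0.0004 -0.0015] zaxis [ 0.001 -0.001 -1.   ]
```

View pics/d2.png

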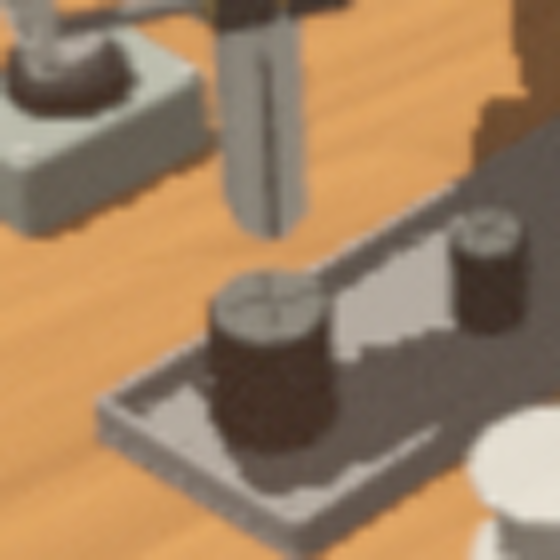

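The tips (269,240) are centred about 29 mm above the wide spare's middle (268.9,248). I'll dwell there and hand in.

```bash
python3 -m jog '[[[0,0,0,0,0,0],[0,0,0,0,0,0],[0,0,0,0,0,0],[0,0,0,0,0,0],[0,0,0,0,0,0],[0,0,0,0,0,0],[0,0,0,0,0,0],[0,0,0,0,0,0],[0,0,0,0,0,0],[0,0,0,0,0,0],[0,0,0,0,0,0],[0,0,0,0,0,0]]]' >/dev/null
python3 -m jog '[[[0,0,0,0,0,0],[0,0,0,0,0,0],[0,0,0,0,0,0],[0,0,0,0,0,0],[0,0,0,0,0,0],[0,0,0,0,0,0],[0,0,0,0,0,0],[0,0,0,0,0,0],[0,0,0,0,0,0],[0,0,0,0,0,0],[0,0,0,0,0,0],[0,0,0,0,0,0]]]'
python3 -c "
from plant import sign_off
print(sign_off())"
```

```text
t: 16.9
tcp_pos: [0.6082, -0.2781, 0.1018]
tool_rot: [0.0, 0.172, 0.985, -0.0]
wrist_force: [-0.6, -0.6, 0.1]
grip_width: 0.0004
finger_force: 0.0
the job is handed in; nothing more can be done
None
```

I pressed the record button to its stop, held the fingertips about 3 cm above the bulged capacitor for over 3 s, then finished pointing about 3 cm above the wide spare, touching nothing; the job was handed in at 16.9 s, and no verdict came back.

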